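# Snap the covers onto the switch bases

### The job

First take the wooden packing bars off the switch bases and put them in the grey tray. Then lay every loose dark cover on a base of its own, any base, and press it down until it snaps past the clips and sits fully home and level. Leave the screwdriver, the jar and the steel cup alone.

Things in the scene. Friction and masses are not known exactly. Their poses are not given: they have to be found in the camera images.
- fixture: aluminium plate 210 (x) x 200 (y) x 12 mm fixed to the bench, with four white switch bases, 2 x 2, 100 mm apart along x, 92 mm along y. Origin: centre of its underside, z up. At both x ends of each base a sprung steel leaf clip, slanting outward to the top, holds up a cover laid in; pressed straight down with 8 to 16 N the clips yield 2 mm sideways and snap back over its edges
- seat1 (a point): middle of a base's pocket floor, where a cover's underside belongs, 22 mm above the bench; axes as the fixture's, the cover's long side goes along x (either way round). Pocket 56 mm wide in y between guide walls that flare out to 64 mm at 15 mm above the floor. A cover laid in rests on the clips with its underside about 11 mm above the floor until pressed
- seat2 (a point): the same point of another base, as seat1
- seat3 (a point): the same point of another base, as seat1
- seat4 (a point): the same point of another base, as seat1
- cover1: loose dark plastic cover, 45 g: flat plate 60 (x) x 50 (y) x 6 mm with an upright grip rib in the middle, 30 (x) x 14 (y) mm, rising 18 mm above the plate (24 mm over all). Origin: centre of its underside; z up; a half turn about z makes no difference. Starts flat on the bench. Only three or four of the covers are there
- cover2: a cover like cover1; may be absent
- cover3: a cover like cover1; may be absent
- cover4: a cover like cover1; may be absent
- bar1: loose wooden packing bar, 18 (x) x 78 (y, long) x 16 mm, 30 g, any side may end up on top. Origin: centre of its underside as it starts. Starts lying along y across the guide walls of the base of seat1, its underside 15 mm above the pocket floor. Two to four of the bars are there; may be absent
- bar2: loose wooden packing bar, 18 (x) x 78 (y, long) x 16 mm, 30 g, any side may end up on top. Origin: centre of its underside as it starts. Starts lying along y across the guide walls of the base of seat2, its underside 15 mm above the pocket floor. Two to four of the bars are there; may be absent
- bar3: loose wooden packing bar, 18 (x) x 78 (y, long) x 16 mm, 30 g, any side may end up on top. Origin: centre of its underside as it starts. Starts lying along y across the guide walls of the base of seat3, its underside 15 mm above the pocket floor. Two to four of the bars are there; may be absent
- bar4: loose wooden packing bar, 18 (x) x 78 (y, long) x 16 mm, 30 g, any side may end up on top. Origin: centre of its underside as it starts. Starts lying along y across the guide walls of the base of seat4, its underside 15 mm above the pocket floor. Two to four of the bars are there; may be absent
- tray: grey plastic tray fixed to the bench, 210 (x) x 130 (y) x 30 mm outside, 4 mm walls, floor 4 mm thick. Origin: centre of its underside, z up
- screwdriver: screwdriver lying on the bench, to be left alone; its origin lies within its length, at bench level
- jar: white jar, 56 mm across and 70 mm high, to be left alone; origin: centre of its underside
- cup: small steel cup, 66 mm across and 60 mm high, to be left alone; origin: centre of its underside
Mind the look-alikes: they are no part of the job. Leave any blue or orange look-alike of the cover4 alone.

How it is judged:
On the way, in this order (a step that is already met when the one before it is completed fails the run):
1. every packing bar lies in the grey tray (x of bar1 in the frame of tray between -0.101 and 0.101 m and y of bar1 in the frame of tray between -0.061 and 0.061 m and z of each of bar1, bar2, bar3, bar4 in the frame of tray below 0.032 m and linear speed of each of bar1, bar2, bar3, bar4 below 0.03 m/s and x of bar2 in the frame of tray between -0.101 and 0.101 m and y of bar2 in the frame of tray between -0.061 and 0.061 m and x of bar3 in the frame of tray between -0.101 and 0.101 m and y of bar3 in the frame of tray between -0.061 and 0.061 m and x of bar4 in the frame of tray between -0.101 and 0.101 m and y of bar4 in the frame of tray between -0.061 and 0.061 m), for 0.2 s.
2. every cover is snapped home, level, on a base (((horizontal distance between cover1 and seat1 below 0.006 m and z of cover1 in the frame of seat1 between -0.003 and 0.0025 m and angle between cover1's own z axis and vertical below 0.05 rad and linear speed of cover1 below 0.03 m/s) or (horizontal distance between cover1 and seat2 below 0.006 m and z of cover1 in the frame of seat2 between -0.003 and 0.0025 m and angle between cover1's own z axis and vertical below 0.05 rad and linear speed of cover1 below 0.03 m/s) or (horizontal distance between cover1 and seat3 below 0.006 m and z of cover1 in the frame of seat3 between -0.003 and 0.0025 m and angle between cover1's own z axis and vertical below 0.05 rad and linear speed of cover1 below 0.03 m/s) or (horizontal distance between cover1 and seat4 below 0.006 m and z of cover1 in the frame of seat4 between -0.003 and 0.0025 m and angle between cover1's own z axis and vertical below 0.05 rad and linear speed of cover1 below 0.03 m/s)) and ((horizontal distance between cover2 and seat1 below 0.006 m and z of cover2 in the frame of seat1 between -0.003 and 0.0025 m and angle between cover2's own z axis and vertical below 0.05 rad and linear speed of cover2 below 0.03 m/s) or (horizontal distance between cover2 and seat2 below 0.006 m and z of cover2 in the frame of seat2 between -0.003 and 0.0025 m and angle between cover2's own z axis and vertical below 0.05 rad and linear speed of cover2 below 0.03 m/s) or (horizontal distance between cover2 and seat3 below 0.006 m and z of cover2 in the frame of seat3 between -0.003 and 0.0025 m and angle between cover2's own z axis and vertical below 0.05 rad and linear speed of cover2 below 0.03 m/s) or (horizontal distance between cover2 and seat4 below 0.006 m and z of cover2 in the frame of seat4 between -0.003 and 0.0025 m and angle between cover2's own z axis and vertical below 0.05 rad and linear speed of cover2 below 0.03 m/s)) and ((horizontal distance between cover3 and seat1 below 0.006 m and z of cover3 in the frame of seat1 between -0.003 and 0.0025 m and angle between cover3's own z axis and vertical below 0.05 rad and linear speed of cover3 below 0.03 m/s) or (horizontal distance between cover3 and seat2 below 0.006 m and z of cover3 in the frame of seat2 between -0.003 and 0.0025 m and angle between cover3's own z axis and vertical below 0.05 rad and linear speed of cover3 below 0.03 m/s) or (horizontal distance between cover3 and seat3 below 0.006 m and z of cover3 in the frame of seat3 between -0.003 and 0.0025 m and angle between cover3's own z axis and vertical below 0.05 rad and linear speed of cover3 below 0.03 m/s) or (horizontal distance between cover3 and seat4 below 0.006 m and z of cover3 in the frame of seat4 between -0.003 and 0.0025 m and angle between cover3's own z axis and vertical below 0.05 rad and linear speed of cover3 below 0.03 m/s)) and ((horizontal distance between cover4 and seat1 below 0.006 m and z of cover4 in the frame of seat1 between -0.003 and 0.0025 m and angle between cover4's own z axis and vertical below 0.05 rad and linear speed of cover4 below 0.03 m/s) or (horizontal distance between cover4 and seat2 below 0.006 m and z of cover4 in the frame of seat2 between -0.003 and 0.0025 m and angle between cover4's own z axis and vertical below 0.05 rad and linear speed of cover4 below 0.03 m/s) or (horizontal distance between cover4 and seat3 below 0.006 m and z of cover4 in the frame of seat3 between -0.003 and 0.0025 m and angle between cover4's own z axis and vertical below 0.05 rad and linear speed of cover4 below 0.03 m/s) or (horizontal distance between cover4 and seat4 below 0.006 m and z of cover4 in the frame of seat4 between -0.003 and 0.0025 m and angle between cover4's own z axis and vertical below 0.05 rad and linear speed of cover4 below 0.03 m/s))), for 0.2 s.
At the end, for the whole second after the job is handed in: Every packing bar lies at rest inside the grey tray, and every cover is on a base of its own: centred within 6 mm, its underside within 2.5 mm of the pocket floor, tilted less than 0.05 rad, at rest (all of step 1 and all of step 2); the robot touches nothing.
It fails at once if the screwdriver was pushed out of place (more than 30 mm) (distance of screwdriver from where it was at the start of the episode above 0.03 m).
It fails at once if the jar was pushed out of place (more than 30 mm) (distance of jar from where it was at the start of the episode above 0.03 m).
It fails at once if the cup was pushed out of place (more than 30 mm) (distance of cup from where it was at the start of the episode above 0.03 m).
Of cover1, cover2, cover3, cover4 only 3 to 4 are there at a start; the rules pass over those that are not, and their reading is None.
Of bar1, bar2, bar3, bar4 only 2 to 4 are there at a start; the rules pass over those that are not, and their reading is None.
At some moment in a run one of cover1, cover2, cover3, cover4 may be knocked a few centimetres aside while the robot is not near it.
It also fails if it takes over 210 s, if anything falls off the work surface, if the arm or the gripper's body presses on something with over 40 N, if the wrist force passes 120 N, or if a joint passes its speed limit or range.

### The arm

A 6-joint arm with a two-finger parallel gripper is mounted at the origin on the work surface. World frame = base frame: x ahead of the robot, y to its left, z up, the work surface at z = 0. Lengths are in m, angles in rad, forces in N, time in s.
With the tool pointing down it reaches from about 0.225 to 0.875 m from the base axis. Payload 3.4 kg.
Tool frame: the origin (TCP) lies at the very end of the fingers, on their centre line; the grasp point (between the pads) lies 19 mm behind it (manip.tcp_to_grasp is the distance from the TCP to the grasp point, in m); z points along the fingers, y is the line along which they close (so a half turn about z gives the same grasp; the last joint's range is limited). The gripper opens to 85 mm and grips with 20 to 120 N. Pads are 22 mm wide; open, the fingers measure 114 mm over their backs; the gripper's body (76 mm by 85 mm) begins 54 mm behind the grasp point. The pads swing forward as they close: fully open they stand 13 mm farther back than shut.
Start: joints at [1.161, 0.276, 1.505, -0, 1.361, -0.121], TCP at [0.164, 0.551, 0.231] pointing down, gripper open.
Joint ranges: [-2.89, 2.89], [-0.75, 2.08], [0.22, 2.7], [-1.18, 4.32], [0.11, 2.71], [-2.7, 2.7]. Speed limits (rad/s): [2.57, 2.57, 3.14, 3.14, 3.14, 3.14].

### API

Orientations are given as a unit quaternion [w, x, y, z].
In Python, from rig import status, get_image, job, manip gives the robot as it stands.
- The arm moves only by the tool apply_moves, never from a script. Its arguments are lists of equal length, an entry for each row: "xyz": the shift along the tool's x, y, z each as a share of 0.3 m, from -1 to 1, a list of three; "rot": the turn, a rotation vector about the tool's x, y, z each as a share of 60 degrees, from -1 to 1, a list of three; "hand": the opening, from -1 (shut) to 1 (fully open). A call has 1 to 8 rows; each row shifts and turns the commanded pose from where the row before left it, along the tool's axes as they then stand; what a row does not reach is not made up. A row lasts 1/8 s, in which the tool goes at most 62.5 mm and 10.7 degrees, less where a joint would pass 70% of its speed; a pose out of reach is approached as far as the arm can. A call with a number of a shift or a turn outside -1 to 1 is refused whole. A call with a gripper value outside its range is refused whole. The fingers move at their own pace and stop on an object; "force" is the grip in N (left out, the last holds). Time passes only in rows, so rows that do not move let the fingers close. It gives the time, the measured TCP pose, the force, the opening and the grip force at its end, in the units of the state.
- status.get_state(): the state, without advancing time (a new reading comes with each control period).
- get_image(name): name is "side" or "top"; returns a dict with "pixels" (400x640x3 uint8, red, green, blue), "fovy" (degrees; the focal length in pixels is half the picture's height over the tangent of half this angle, whatever the lens; pixels are square), "cx", "cy" (the principal point, pixels), "dist" ([k1, k2, p1, p2, k3] as OpenCV has them; the pictures are not rectified), "origin" and "orientation" of the camera in the world. Camera axes: x right, y down, z forward; pixel columns grow to the right and rows downward; lengths in m; the calibration is good to about 2 mm. A picture is of the moment at which its call begins. There is no depth.
- job.sign_off(): hands the job in; it is judged then, once.
The state is a dict: "clock": time; "qpos": joint angles; "qd": joint speeds; "effort": joint torques, N m; "position": TCP position; "ee_rot": TCP orientation; "contact_force": force on the tool from outside, world axes, zero at the start; "moment": the same for the moment, N m; "width": finger opening in m; "gripper_force": force on a finger pad.
Only numpy, scipy, OpenCV 4.12 (cv2) and the standard library are available. Lean on these libraries where they do the work, as an engineer would, in place of code of your own. Each camera call takes 0.05 s, during which the arm holds its last target. There are 200 camera calls.

## Working session

There is one attempt and no reset: what is moved stays moved. The work goes in short steps, Python scripts to look and compute and a tool call to move; the robot and the scene stay as the last step left them, time stands still between calls to the robot, and variables do not carry over. Pictures are saved under pics/ and viewed, at most 16 in all, crops included, and the job is handed in when it is done.

Besides the shell and the picture viewer there is one more tool, called after ">>>" by a JSON object that holds its "name" and its "arguments", one argument or row to a line. apply_moves: Moves the arm, as the interface text tells. Its arguments: {"type":"object","properties":{"xyz":{"type":"array","items":{"type":"array","items":{"type":"number","minimum":-1,"maximum":1}}},"rot":{"type":"array","items":{"type":"array","items":{"type":"number","minimum":-1,"maximum":1}}},"hand":{"type":"array","items":{"type":"number"}},"force":{"type":"number"}},"required":["xyz","rot","hand"]}

```bash
mkdir -p pics; ls; python3 - <<'E'
from rig import status,get_image
import cv2
print(status.get_state())
for n in("top","side"):
    d=get_image(n);cv2.imwrite(f"pics/{n}0.png",d["pixels"][:,:,::-1]);d.pop("pixels");print(d)
E
```

```text
pics
{'clock': 0.0, 'qpos': array([ 1.16100580e+00,  2.76621257e-01,  1.50619276e+00,  1.09039868e-05,
        1.36070103e+00, -1.20993319e-01]), 'qd': array([ 0.0003863 , -0.00115201, -0.00118402, -0.00057572,  0.00045821,
        0.00168846]), 'effort': array([-2.02569099e-03, -4.16791856e+01, -2.45801854e+01, -5.30884481e-04,
        1.11600247e-02,  1.73428691e-05]), 'position': array([0.16353407, 0.55067409, 0.23040099]), 'ee_rot': array([-2.57254362e-04,  1.43898384e-01,  9.89592002e-01, -9.26147160e-04]), 'contact_force': array([ 0.48562405, -0.32353944, -0.49266432]), 'moment': array([-0.02382259, -0.00181958, -0.03445268]), 'gripper_force': 0.0, 'width': 0.08548554176552038}
{'fovy': 56.76055518947114, 'cx': 316.7502983965016, 'cy': 198.92659282097688, 'dist': array([-0.01215987,  0.        ,  0.        ,  0.        ,  0.        ]), 'origin': array([0.4025404 , 0.01275474, 0.92883787]), 'orientation': array([-0.07438121,  0.71038699, -0.69603586,  0.07315626])}
{'fovy': 43.78647023525509, 'cx': 322.4008850222658, 'cy': 201.52342110959506, 'dist': array([-0.08992545,  0.        ,  0.        ,  0.        ,  0.        ]), 'origin': array([ 0.50698979, -1.13369571,  0.74162881]), 'orientation': array([-0.49560233,  0.86834724, -0.00710533,  0.0173469 ])}
```

View pics/top0.png

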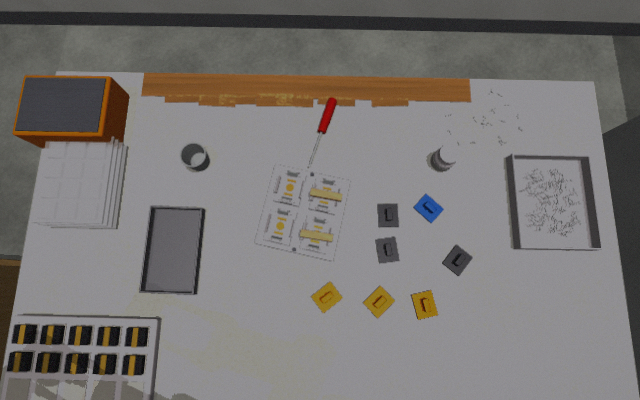

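View pics/side0.png

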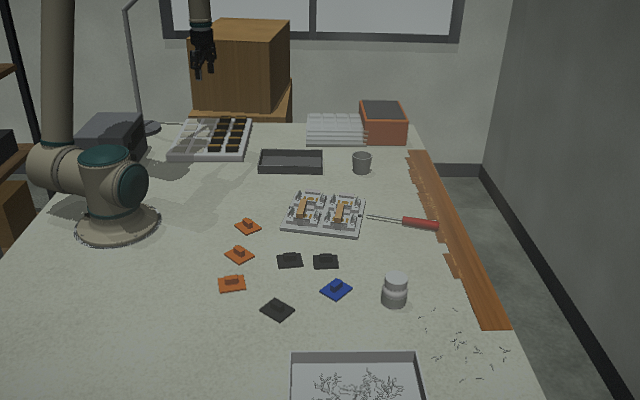

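The top view shows the fixture at about (303,212), with bars on its two right-hand bases at (325,195) and (317,236). Three dark covers lie at (388,215), (388,250) and (457,260); the blue one and the three orange ones are decoys. The grey tray is at (173,250). The box at (552,203) has a white floor with debris and isn't 210x130, so it isn't the tray. I'll enlarge the fixture and covers to confirm.

```bash
cat > h.py <<'E'
import numpy as np,cv2
from scipy.spatial.transform import Rotation as R
from rig import status,get_image
def cam(d):
    f=200/np.tan(np.radians(d["fovy"])/2)
    K=np.array([[f,0,d["cx"]],[0,f,d["cy"]],[0,0,1]])
    return K,d["dist"],R.from_quat(d["orientation"],scalar_first=True).as_matrix(),d["origin"]
def world(d,uv,z):
    K,D,M,o=cam(d)
    p=cv2.undistortPoints(np.array(uv,float).reshape(-1,1,2),K,D).reshape(-1,2)
    r=np.c_[p,np.ones(len(p))]@M.T
    return o+r*((np.asarray(z)-o[2])/r[:,2])[:,None]
def proj(d,X):
    K,D,M,o=cam(d)
    return cv2.projectPoints((np.array(X,float).reshape(-1,3)-o)@M,np.zeros(3),np.zeros(3),K,D)[0].reshape(-1,2)
def crop(d,x0,y0,w,h,s,fn):
    c=cv2.resize(d["pixels"][y0:y0+h,x0:x0+w,::-1],None,fx=s,fy=s,interpolation=cv2.INTER_CUBIC);cv2.imwrite(fn,cv2.convertScaleAbs(c,alpha=1.3))
E
python3 - <<'E'
from h import *
d=get_image("top")
crop(d,250,155,110,110,5,"pics/fix.png");crop(d,365,190,120,95,6,"pics/cov.png");
print(proj(d,[[0,0,0],[.164,.551,.23],[.4,.4,0]]))
print(world(d,[[303,212],[388,215],[388,250],[457,260],[173,250],[195,157],[445,157]],[0,0,0,0,.03,0.06,.07]).round(3))
E
```

```text
[[318.61793409 460.55842168]
 [  4.71554328 410.03728056]
 [159.43440773 275.02630025]]
[[ 0.565  0.051  0.   ]
 [ 0.561 -0.166  0.   ]
 [ 0.473 -0.164  0.   ]
 [ 0.452 -0.335  0.   ]
 [ 0.46   0.361  0.03 ]
 [ 0.686  0.318  0.06 ]
 [ 0.695 -0.294  0.07 ]]
```

View pics/fix.png

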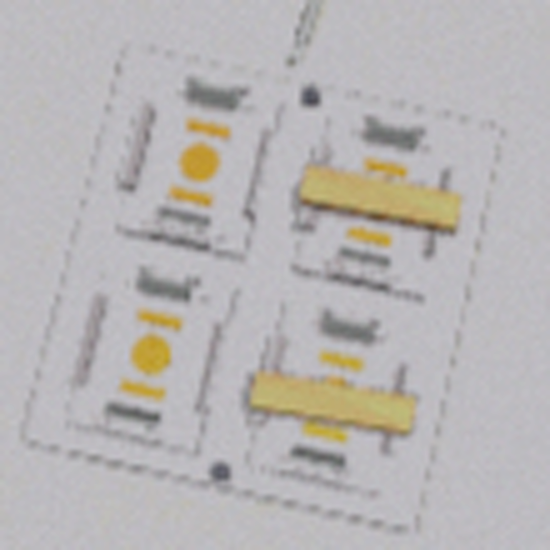

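View pics/cov.png

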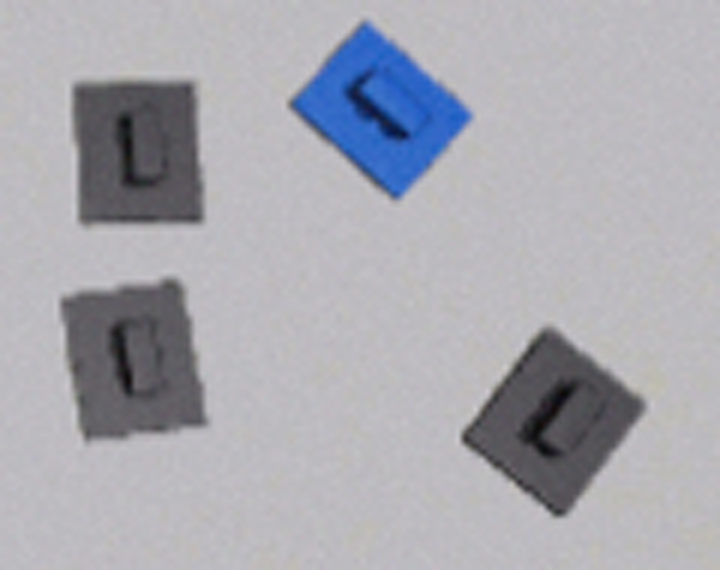

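The crops confirm bars on the two right-hand bases, at crop (380,200) and (332,402), with the two left bases free. There are three plain dark covers, at crop (138,153), (135,360) and (553,422); these fit the description because they are neither blue nor orange. Next I'll fit the poses.

```bash
cat > cov.py <<'E'
from h import *
from scipy.optimize import least_squares
def fit(d,uv,mod,z,x0):
    mod=np.array(mod,float)
    def f(p):
        c,s=np.cos(p[2]),np.sin(p[2])
        X=np.c_[p[0]+c*mod[:,0]-s*mod[:,1],p[1]+s*mod[:,0]+c*mod[:,1],np.ones(len(mod))*z]
        return (proj(d,X)-uv).ravel()
    r=least_squares(f,x0,x_scale=[.1,.1,1]);return r.x,np.sqrt(np.mean(r.fun**2))
def covers(d,zp=.006,roi=(370,195,480,285)):
    im=d["pixels"].astype(int);m=((im.max(2)<112)&(im.max(2)-im.min(2)<25)).astype(np.uint8)
    m=cv2.morphologyEx(m,cv2.MORPH_CLOSE,np.ones((3,3)))
    k=np.zeros_like(m);x0,y0,x1,y1=roi;k[y0:y1,x0:x1]=1
    n,l,s,c=cv2.connectedComponentsWithStats(m*k)
    out=[]
    for i in range(1,n):
        if s[i,4]<200: continue
        v,u=np.nonzero(l==i);w=world(d,np.c_[u,v],zp)[:,:2]
        (cx,cy),(a,b),t=cv2.minAreaRect((w*1e3).astype(np.float32))
        if a<b:a,b,t=b,a,t-90
        cx,cy=w.mean(0)*1e3
        print(s[i,4],c[i].round(1),"pos mm",round(cx,1),round(cy,1),"size",round(a,1),round(b,1),"long-axis deg",round((t+90)%180-90,1))
if __name__=="__main__":
    d=get_image("top");covers(d)
    P=lambda a,x0,y0,s:(np.array(a)+.5)/s-.5+[x0,y0]
    # image up=+x: TL is +x,+y
    r=[[.105,.1],[.105,-.1],[-.105,-.1],[-.105,.1]]
    print("fix",fit(d,P([[120,45],[503,125],[418,528],[22,442]],250,155,5),r,.012,[.565,.05,-.2]))
    print("circles",world(d,P([[200,162],[150,355]],250,155,5),.022))
    b=P([[305,165],[462,192],[457,232],[300,203],[258,371],[416,396],[411,433],[250,406]],250,155,5)
    br=[[.009,.039],[.009,-.039],[-.009,-.039],[-.009,.039]]
    for i in(0,4):print("bar",fit(d,b[i:i+4],br,.053,[.55,.0,-.2]))
    crop(d,130,195,85,110,5,"pics/tray.png")
    s=get_image("side");crop(s,270,180,110,65,7,"pics/sfix.png")
E
python3 cov.py
```

```text
481 [387.5 215. ] pos mm 560.6 -163.1 size 60.5 52.3 long-axis deg 3.3
511 [386.7 249.7] pos mm 473.3 -159.5 size 61.4 52.3 long-axis deg 9.1
531 [456.7 259.9] pos mm 451.6 -332.2 size 61.3 52.5 long-axis deg -38.6
fix (array([ 0.56616735,  0.05089073, -0.19301652]), np.float64(0.22575538445206816))
circles [[0.62421601 0.08538519 0.022     ]
 [0.52575893 0.10656717 0.022     ]]
bar (array([ 0.60049714, -0.00545427, -0.15761068]), np.float64(0.28448683417708615))
bar (array([ 0.50118443,  0.01542164, -0.14229724]), np.float64(0.2540801472117895))
```

View pics/tray.png

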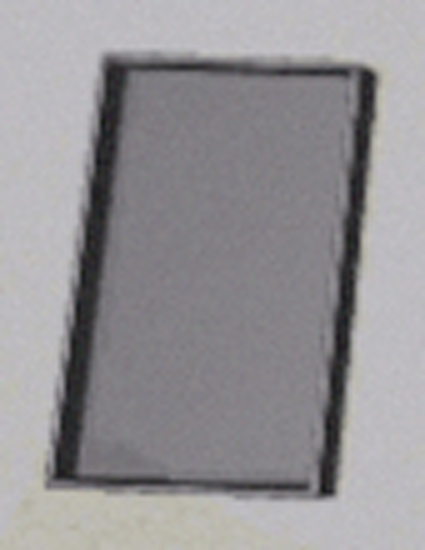

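View pics/sfix.png

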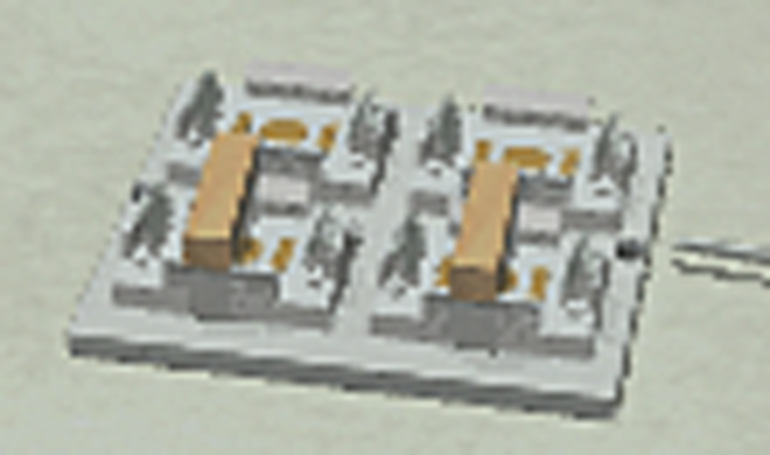

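The tray centre is at about (0.46, 0.361) with its long side along x. The side crop shows both bars slightly off-centre between tall clips, so I'll grip each one near its -y end, clear of the clips. First I turn the tool.

>>> {"name": "apply_moves", "arguments": {
  "xyz": [
    [0, 0, 0],
    [0, 0, 0],
    [0, 0, 0],
    [0, 0, 0],
    [0, 0, 0],
    [0, 0, 0],
    [0, 0, 0],
    [0, 0, 0]
  ],
  "rot": [
    [0, 0, 0.171],
    [0, 0, 0.171],
    [0, 0, 0.171],
    [0, 0, 0.171],
    [0, 0, 0.171],
    [0, 0, 0.171],
    [0, 0, 0.171],
    [0, 0, 0.171]
  ],
  "hand": [-0.34, -0.34, -0.34, -0.34, -0.34, -0.34, -0.34, -0.34],
  "force": 60
}}

```text
clock: 1.25
position: [0.1637, 0.5511, 0.2312]
ee_rot: [0.0, 0.76, 0.65, -0.0]
contact_force: [-0.4, 0.0, 0.4]
width: 0.0278
gripper_force: 0.0
```

```bash
cat > go.py <<'E'
import sys
from h import *
# go.py x y z yawdeg(tool y) : shares in tool axes
def plan(x,y,z,yaw):
    s=status.get_state();M=R.from_quat(s["ee_rot"],scalar_first=True)
    a=np.radians(yaw);ty=np.array([np.cos(a),np.sin(a),0]);tz=np.array([0,0,-1.]);T=R.from_matrix(np.c_[np.cross(ty,tz),ty,tz])
    d=M.inv().apply(np.array([x,y,z])-s["position"]); r=(M.inv()*T).as_rotvec(degrees=True)
    d2=T.inv().apply(np.array([x,y,z])-s["position"])
    print("t",round(s["clock"],2),"pos",s["position"].round(4),"w",round(s["width"],4),"F",s["contact_force"].round(1),"g",round(s["gripper_force"],1))
    print("xyz now-frame",(d/.3).round(3),"after-turn frame",(d2/.3).round(3),"rot",(r/60).round(3),"rows>=",round(np.linalg.norm(d)/.0625,1),round(np.linalg.norm(r)/10.7,1))
if __name__=="__main__": plan(*map(float,sys.argv[1:5]))
E
# bar b at (.5012,.0154) yaw -8.2deg; grip 22mm toward bar -y
python3 go.py .498 -.006 .12 -8.5
python3 - <<'E'
from h import *
s=get_image("side")
c,q=np.cos(-.193),np.sin(-.193)
X=[[.566+c*a-q*b,.0509+q*a+c*b,.012] for a,b in((-.105,-.1),(.105,-.1),(.105,.1))]
print(proj(s,X).round(1),((np.array([[72,338],[617,402],[665,135]])+.5)/7-.5+[270,180]).round(1))
E
```

```text
t 1.25 pos [0.1637 0.5511 0.2312] w 0.0278 F [-0.4  0.   0.4] g 0.0
xyz now-frame [-1.66   1.39   0.371] after-turn frame [-1.672  1.376  0.371] rot [-0.     0.    -0.008] rows>= 10.5 0.0
[[280.  226. ]
 [358.7 234.8]
 [365.5 197. ]] [[279.9 227.9]
 [357.7 237. ]
 [364.6 198.9]]
```

>>> {"name": "apply_moves", "arguments": {
  "xyz": [
    [-0.151, 0.126, 0],
    [-0.151, 0.126, 0],
    [-0.151, 0.126, 0],
    [-0.151, 0.126, 0],
    [-0.151, 0.126, 0],
    [-0.151, 0.126, 0],
    [-0.151, 0.126, 0],
    [-0.151, 0.126, 0]
  ],
  "rot": [
    [0, 0, 0],
    [0, 0, 0],
    [0, 0, 0],
    [0, 0, 0],
    [0, 0, 0],
    [0, 0, 0],
    [0, 0, 0],
    [0, 0, 0]
  ],
  "hand": [-0.34, -0.34, -0.34, -0.34, -0.34, -0.34, -0.34, -0.34]
}}

```text
clock: 2.3
position: [0.4092, 0.1459, 0.2316]
ee_rot: [0.0, 0.757, 0.653, 0.001]
contact_force: [1.4, 0.5, 0.3]
width: 0.0285
gripper_force: 0.0
```

>>> {"name": "apply_moves", "arguments": {
  "xyz": [
    [-0.151, 0.126, 0.06],
    [-0.151, 0.126, 0.06],
    [-0.151, 0.126, 0.06],
    [0, 0, 0.19],
    [0, 0, 0],
    [0, 0, 0]
  ],
  "rot": [
    [0, 0, 0],
    [0, 0, 0],
    [0, 0, 0],
    [0, 0, 0],
    [0, 0, 0],
    [0, 0, 0]
  ],
  "hand": [-0.34, -0.34, -0.34, -0.34, -0.34, -0.34]
}}

```text
clock: 3.05
position: [0.5009, -0.0035, 0.1215]
ee_rot: [0.001, 0.758, 0.653, 0.001]
contact_force: [1.1, -0.6, -0.3]
width: 0.028
gripper_force: 0.0
```

```bash
python3 go.py .498 -.006 .037 -8.5
python3 - <<'E'
from h import *
p=status.get_state()["position"]
for n in("top","side"):
    d=get_image(n);print(n,proj(d,[p,p-[0,0,0]+[0,0,.1]]).round(1))
    if n=="side": u,v=proj(d,[p])[0].astype(int);print(u-35,v-30);crop(d,u-35,v-30,80,60,9,"pics/s1.png")
E
```

```text
t 3.05 pos [ 0.5009 -0.0035  0.1215] w 0.028 F [ 1.1 -0.6 -0.3] g 0.0
xyz now-frame [-0.01  -0.009  0.282] after-turn frame [-0.01  -0.008  0.282] rot [ 0.002 -0.    -0.001] rows>= 1.4 0.0
top [[325.  231.7]
 [326.1 225.4]]
side [[301.6 185.7]
 [301.7 150.4]]
266 155
```

View pics/s1.png

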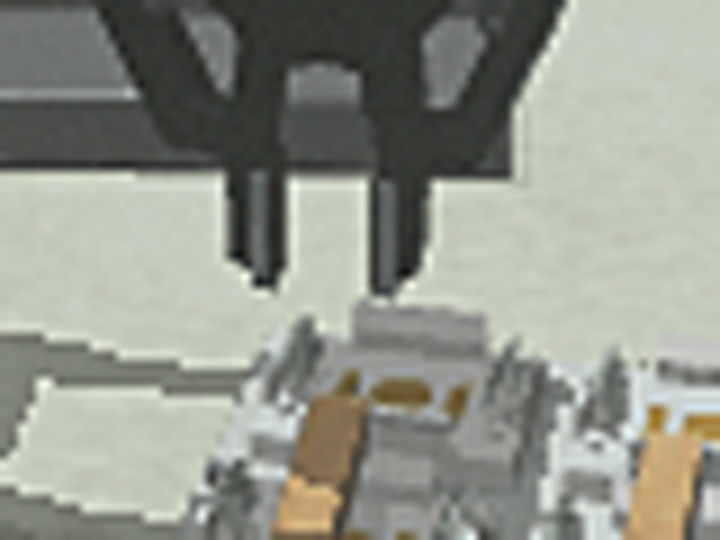

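The fingertip midpoint in the side crop is (302.2,187.3) against a predicted (301.6,185.7). The side camera therefore reads about 1.6 px low, the same bias it showed for the fixture, so the top-camera poses hold. Now down to the bar and grip it.

>>> {"name": "apply_moves", "arguments": {
  "xyz": [
    [-0.01, -0.009, 0.1],
    [0, 0, 0.1],
    [0, 0, 0.05],
    [0, 0, 0.032],
    [0, 0, 0],
    [0, 0, 0],
    [0, 0, 0],
    [0, 0, 0]
  ],
  "rot": [
    [0, 0, 0],
    [0, 0, 0],
    [0, 0, 0],
    [0, 0, 0],
    [0, 0, 0],
    [0, 0, 0],
    [0, 0, 0],
    [0, 0, 0]
  ],
  "hand": [-0.34, -0.34, -0.34, -0.34, -0.34, -1, -1, -1]
}}

```text
clock: 4.15
position: [0.4979, -0.0063, 0.0367]
ee_rot: [0.001, 0.758, 0.652, 0.001]
contact_force: [-0.1, 1.2, 5.6]
width: 0.0164
gripper_force: 60.6
```

>>> {"name": "apply_moves", "arguments": {
  "xyz": [
    [0, 0, 0],
    [0, 0, -0.05],
    [0, 0, -0.1],
    [0, 0, -0.15],
    [0, 0, 0]
  ],
  "rot": [
    [0, 0, 0],
    [0, 0, 0],
    [0, 0, 0],
    [0, 0, 0],
    [0, 0, 0]
  ],
  "hand": [-1, -1, -1, -1, -1]
}}

```text
clock: 4.78
position: [0.4996, -0.0069, 0.1289]
ee_rot: [0.003, 0.758, 0.652, 0.003]
contact_force: [0.5, -0.7, -0.8]
width: 0.0167
gripper_force: 59.8
```

```bash
python3 go.py .42 .335 .012 -8.5
```

```text
t 4.78 pos [ 0.4996 -0.0069  0.1289] w 0.0167 F [ 0.5 -0.7 -0.8] g 59.8
xyz now-frame [ 1.087 -0.436  0.386] after-turn frame [ 1.088 -0.431  0.39 ] rot [ 0.007  0.    -0.002] rows>= 5.9 0.0
```

>>> {"name": "apply_moves", "arguments": {
  "xyz": [
    [0.181, -0.072, 0],
    [0.181, -0.072, 0],
    [0.181, -0.072, 0],
    [0.181, -0.072, 0],
    [0.181, -0.072, 0],
    [0.181, -0.072, 0],
    [0, 0, 0],
    [0, 0, 0.1]
  ],
  "rot": [
    [0, 0, 0],
    [0, 0, 0],
    [0, 0, 0],
    [0, 0, 0],
    [0, 0, 0],
    [0, 0, 0],
    [0, 0, 0],
    [0, 0, 0]
  ],
  "hand": [-1, -1, -1, -1, -1, -1, -1, -1]
}}

```text
clock: 5.78
position: [0.4187, 0.3359, 0.0961]
ee_rot: [0.001, 0.758, 0.653, 0.002]
contact_force: [-0.5, 0.3, -0.4]
width: 0.0169
gripper_force: 59.8
```

>>> {"name": "apply_moves", "arguments": {
  "xyz": [
    [0, 0, 0.15],
    [0, 0, 0.09],
    [0, 0, 0.05],
    [0, 0, 0],
    [0, 0, 0],
    [0, 0, 0]
  ],
  "rot": [
    [0, 0, 0],
    [0, 0, 0],
    [0, 0, 0],
    [0, 0, 0],
    [0, 0, 0],
    [0, 0, 0]
  ],
  "hand": [-1, -1, -1, -1, -0.34, -0.34]
}}

```text
clock: 6.52
position: [0.4187, 0.3356, 0.0099]
ee_rot: [0.0, 0.758, 0.652, 0.001]
contact_force: [-0.7, -0.3, -0.3]
width: 0.0281
gripper_force: 0.0
```

>>> {"name": "apply_moves", "arguments": {
  "xyz": [
    [0, 0, -0.1],
    [0, 0, -0.15],
    [0, 0, -0.15],
    [0, 0, 0]
  ],
  "rot": [
    [0, 0, 0],
    [0, 0, 0],
    [0, 0, 0],
    [0, 0, 0]
  ],
  "hand": [-0.34, -0.34, -0.34, -0.34]
}}

```text
clock: 7.02
position: [0.4205, 0.337, 0.1336]
ee_rot: [0.001, 0.758, 0.652, 0.005]
contact_force: [-0.3, 0.1, -0.2]
width: 0.0282
gripper_force: 0.0
```

```bash
python3 go.py .597 -.027 .037 -9
```

```text
t 7.03 pos [0.4205 0.337  0.1336] w 0.0282 F [-0.3  0.1 -0.2] g 0.0
xyz now-frame [-1.114  0.761  0.32 ] after-turn frame [-1.106  0.771  0.322] rot [ 0.008 -0.007  0.007] rows>= 6.7 0.1
```

>>> {"name": "apply_moves", "arguments": {
  "xyz": [
    [-0.158, 0.11, 0],
    [-0.158, 0.11, 0],
    [-0.158, 0.11, 0],
    [-0.158, 0.11, 0],
    [-0.158, 0.11, 0],
    [-0.158, 0.11, 0],
    [-0.158, 0.11, 0],
    [0, 0, 0]
  ],
  "rot": [
    [0, 0, 0.007],
    [0, 0, 0],
    [0, 0, 0],
    [0, 0, 0],
    [0, 0, 0],
    [0, 0, 0],
    [0, 0, 0],
    [0, 0, 0]
  ],
  "hand": [-0.34, -0.34, -0.34, -0.34, -0.34, -0.34, -0.34, -0.34]
}}

```text
clock: 8.02
position: [0.5957, -0.0326, 0.128]
ee_rot: [0.001, 0.762, 0.647, -0.0]
contact_force: [-0.5, 0.8, 0.1]
width: 0.0283
gripper_force: 0.0
```

```bash
python3 go.py .597 -.027 .037 -9
```

```text
t 8.03 pos [ 0.5957 -0.0326  0.128 ] w 0.0283 F [-0.5  0.8  0.1] g 0.0
xyz now-frame [0.02  0.001 0.303] after-turn frame [0.019 0.001 0.303] rot [ 0.001  0.001 -0.005] rows>= 1.5 0.0
```

>>> {"name": "apply_moves", "arguments": {
  "xyz": [
    [0.019, 0.001, 0.1],
    [0, 0, 0.12],
    [0, 0, 0.05],
    [0, 0, 0.033],
    [0, 0, 0],
    [0, 0, 0],
    [0, 0, 0],
    [0, 0, 0]
  ],
  "rot": [
    [0, 0, -0.005],
    [0, 0, 0],
    [0, 0, 0],
    [0, 0, 0],
    [0, 0, 0],
    [0, 0, 0],
    [0, 0, 0],
    [0, 0, 0]
  ],
  "hand": [-0.34, -0.34, -0.34, -0.34, -0.34, -1, -1, -1]
}}

```text
clock: 9.02
position: [0.5961, -0.0231, 0.0387]
ee_rot: [0.001, 0.759, 0.651, 0.001]
contact_force: [0.3, 0.8, 1.9]
width: 0.0166
gripper_force: 61.2
```

>>> {"name": "apply_moves", "arguments": {
  "xyz": [
    [0, 0, 0],
    [0, 0, -0.05],
    [0, 0, -0.1],
    [0, 0, -0.15],
    [0, 0, 0]
  ],
  "rot": [
    [0, 0, 0],
    [0, 0, 0],
    [0, 0, 0],
    [0, 0, 0],
    [0, 0, 0]
  ],
  "hand": [-1, -1, -1, -1, -1]
}}

```text
clock: 9.65
position: [0.5979, -0.0235, 0.1323]
ee_rot: [0.003, 0.759, 0.651, 0.003]
contact_force: [0.2, 0.0, -0.6]
width: 0.0161
gripper_force: 60.9
```

```bash
python3 go.py .493 .333 .010 -8.5
```

```text
t 9.65 pos [ 0.5979 -0.0235  0.1323] w 0.0161 F [ 0.2  0.  -0.6] g 60.9
xyz now-frame [ 1.121 -0.53   0.403] after-turn frame [ 1.123 -0.522  0.408] rot [ 0.008  0.    -0.004] rows>= 6.3 0.1
```

>>> {"name": "apply_moves", "arguments": {
  "xyz": [
    [0.16, -0.075, 0],
    [0.16, -0.075, 0],
    [0.16, -0.075, 0],
    [0.16, -0.075, 0],
    [0.16, -0.075, 0],
    [0.16, -0.075, 0],
    [0.16, -0.075, 0],
    [0, 0, 0.05]
  ],
  "rot": [
    [0, 0, 0],
    [0, 0, 0],
    [0, 0, 0],
    [0, 0, 0],
    [0, 0, 0],
    [0, 0, 0],
    [0, 0, 0],
    [0, 0, 0]
  ],
  "hand": [-1, -1, -1, -1, -1, -1, -1, -1]
}}

```text
clock: 10.65
position: [0.4897, 0.3365, 0.1131]
ee_rot: [-0.0, 0.757, 0.653, 0.001]
contact_force: [0.8, -0.4, -0.8]
width: 0.0165
gripper_force: 61.0
```

>>> {"name": "apply_moves", "arguments": {
  "xyz": [
    [0, 0, 0.15],
    [0, 0, 0.15],
    [0, 0, 0.05],
    [0, 0, 0],
    [0, 0, 0],
    [0, 0, 0]
  ],
  "rot": [
    [0, 0, 0],
    [0, 0, 0],
    [0, 0, 0],
    [0, 0, 0],
    [0, 0, 0],
    [0, 0, 0]
  ],
  "hand": [-1, -1, -1, -1, -0.34, -0.34]
}}

```text
clock: 11.4
position: [0.4914, 0.333, 0.0086]
ee_rot: [0.0, 0.759, 0.651, 0.001]
contact_force: [-0.5, -0.3, -0.8]
width: 0.0282
gripper_force: 0.0
```

>>> {"name": "apply_moves", "arguments": {
  "xyz": [
    [0, 0, -0.1],
    [0, 0, -0.15],
    [0, 0, -0.15],
    [0, 0, 0]
  ],
  "rot": [
    [0, 0, 0],
    [0, 0, 0],
    [0, 0, 0],
    [0, 0, 0]
  ],
  "hand": [-0.34, -0.34, -0.34, -0.34]
}}

```text
clock: 11.9
position: [0.4934, 0.3344, 0.1326]
ee_rot: [0.001, 0.759, 0.651, 0.005]
contact_force: [0.2, -0.4, 0.4]
width: 0.028
gripper_force: 0.0
```

```bash
python3 go.py .45 -.1 .2 99; python3 - <<'E'
from h import *
from cov import covers
d=get_image("top");covers(d,roi=(340,180,500,320));cv2.imwrite("pics/top2.png",d["pixels"][:,:,::-1])
E
```

```text
t 11.9 pos [0.4934 0.3344 0.1326] w 0.028 F [ 0.2 -0.4  0.4] g 0.0
xyz now-frame [-1.452  0.079 -0.233] after-turn frame [ 0.37  -1.408 -0.225] rot [ 0.011  0.003 -1.796] rows>= 7.1 10.1
478 [387.5 215. ] pos mm 560.4 -163.1 size 58.9 52.0 long-axis deg 2.9
502 [386.7 249.7] pos mm 473.2 -159.6 size 59.3 51.8 long-axis deg 9.1
522 [456.8 260. ] pos mm 451.5 -332.3 size 61.1 51.5 long-axis deg -38.6
```

View pics/top2.png

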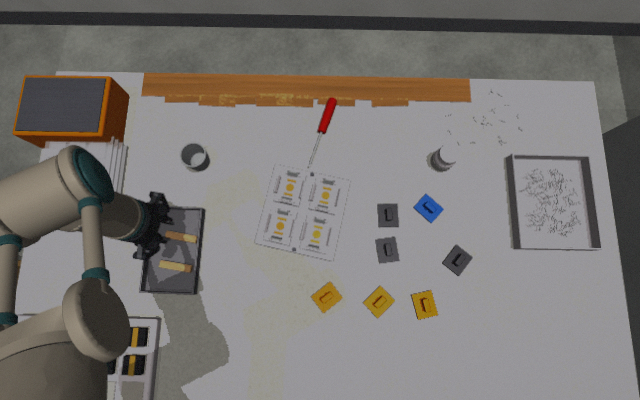

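Both bars lie flat in the tray, at (180,237) and (175,266), and the covers haven't moved. Now I turn the tool for the first cover.

>>> {"name": "apply_moves", "arguments": {
  "xyz": [
    [0, 0, -0.1],
    [0, 0, 0],
    [0, 0, 0],
    [0, 0, 0],
    [0, 0, 0],
    [0, 0, 0],
    [0, 0, 0],
    [0, 0, 0]
  ],
  "rot": [
    [0, 0, -0.17],
    [0, 0, -0.17],
    [0, 0, -0.17],
    [0, 0, -0.17],
    [0, 0, -0.17],
    [0, 0, -0.17],
    [0, 0, -0.17],
    [0, 0, -0.17]
  ],
  "hand": [-0.2, -0.2, -0.2, -0.2, -0.2, -0.2, -0.2, -0.2],
  "force": 90
}}

```text
clock: 12.95
position: [0.4897, 0.3324, 0.1561]
ee_rot: [-0.001, 0.146, 0.989, -0.001]
contact_force: [0.5, 0.1, -0.2]
width: 0.0339
gripper_force: 0.0
```

>>> {"name": "apply_moves", "arguments": {
  "xyz": [
    [0, 0, 0],
    [0, 0, 0],
    [0, 0, 0]
  ],
  "rot": [
    [0, 0, -0.17],
    [0, 0, -0.17],
    [0, 0, 0]
  ],
  "hand": [-0.2, -0.2, -0.2]
}}

```text
clock: 13.32
position: [0.4899, 0.3325, 0.1564]
ee_rot: [-0.001, -0.027, 1.0, -0.001]
contact_force: [0.1, -0.2, -0.0]
width: 0.0341
gripper_force: 0.0
```

```bash
python3 go.py .5605 -.1631 .12 93
```

```text
t 13.32 pos [0.4899 0.3325 0.1564] w 0.0341 F [ 0.1 -0.2 -0. ] g 0.0
xyz now-frame [-0.145 -1.662  0.123] after-turn frame [-0.149 -1.662  0.121] rot [-0.001 -0.002  0.002] rows>= 8.0 0.0
```

>>> {"name": "apply_moves", "arguments": {
  "xyz": [
    [-0.018, -0.185, 0],
    [-0.018, -0.185, 0],
    [-0.018, -0.185, 0],
    [-0.018, -0.185, 0],
    [-0.018, -0.185, 0],
    [-0.018, -0.185, 0],
    [-0.018, -0.185, 0],
    [-0.018, -0.185, 0]
  ],
  "rot": [
    [0, 0, 0],
    [0, 0, 0],
    [0, 0, 0],
    [0, 0, 0],
    [0, 0, 0],
    [0, 0, 0],
    [0, 0, 0],
    [0, 0, 0]
  ],
  "hand": [-0.2, -0.2, -0.2, -0.2, -0.2, -0.2, -0.2, -0.2]
}}

```text
clock: 14.32
position: [0.5587, -0.1096, 0.1571]
ee_rot: [-0.0, -0.027, 1.0, 0.0]
contact_force: [0.0, -0.0, 0.2]
width: 0.0343
gripper_force: 0.0
```

>>> {"name": "apply_moves", "arguments": {
  "xyz": [
    [0, -0.182, 0.05],
    [0, 0, 0.15],
    [0, 0, 0],
    [0, 0, 0]
  ],
  "rot": [
    [0, 0, 0],
    [0, 0, 0],
    [0, 0, 0],
    [0, 0, 0]
  ],
  "hand": [-0.2, -0.2, -0.2, -0.2]
}}

```text
clock: 14.82
position: [0.5625, -0.162, 0.0984]
ee_rot: [0.0, -0.028, 1.0, 0.0]
contact_force: [-0.1, -0.6, 0.0]
width: 0.0341
gripper_force: 0.0
```

```bash
python3 go.py .5605 -.1631 .0095 93
```

```text
t 14.82 pos [ 0.5625 -0.162   0.0984] w 0.0341 F [-0.1 -0.6  0. ] g 0.0
xyz now-frame [ 0.007 -0.003  0.296] after-turn frame [ 0.007 -0.003  0.296] rot [0.    0.    0.004] rows>= 1.4 0.0
```

>>> {"name": "apply_moves", "arguments": {
  "xyz": [
    [0.007, -0.003, 0.13],
    [0, 0, 0.09],
    [0, 0, 0.046],
    [0, 0, 0.03],
    [0, 0, 0],
    [0, 0, 0],
    [0, 0, 0],
    [0, 0, 0]
  ],
  "rot": [
    [0, 0, 0.004],
    [0, 0, 0],
    [0, 0, 0],
    [0, 0, 0],
    [0, 0, 0],
    [0, 0, 0],
    [0, 0, 0],
    [0, 0, 0]
  ],
  "hand": [-0.2, -0.2, -0.2, -0.2, -0.2, -1, -1, -1]
}}

```text
clock: 15.82
position: [0.561, -0.1637, 0.0103]
ee_rot: [0.001, -0.026, 1.0, -0.0]
contact_force: [-0.8, 0.6, 6.0]
width: 0.0114
gripper_force: 90.2
```

>>> {"name": "apply_moves", "arguments": {
  "xyz": [
    [0, 0, 0],
    [0, 0, -0.05],
    [0, 0, -0.1],
    [0, 0, -0.12],
    [0, 0, 0],
    [0, 0, 0]
  ],
  "rot": [
    [0, 0, 0],
    [0, 0, 0],
    [0, 0, 0],
    [0, 0, 0.12],
    [0, 0, 0.113],
    [0, 0, 0]
  ],
  "hand": [-1, -1, -1, -1, -1, -1]
}}

```text
clock: 16.58
position: [0.5602, -0.1634, 0.0911]
ee_rot: [0.001, 0.095, 0.995, -0.0]
contact_force: [0.4, -0.5, -0.4]
width: 0.0116
gripper_force: 89.4
```

```bash
python3 go.py .6064 -.0038 .06 78.94
```

```text
t 16.57 pos [ 0.5602 -0.1634  0.0911] w 0.0116 F [ 0.4 -0.5 -0.4] g 89.4
xyz now-frame [-0.051  0.552  0.103] after-turn frame [-0.049  0.552  0.104] rot [-0.     0.001  0.003] rows>= 2.7 0.0
```

>>> {"name": "apply_moves", "arguments": {
  "xyz": [
    [-0.012, 0.138, 0],
    [-0.012, 0.138, 0],
    [-0.012, 0.138, 0],
    [-0.013, 0.138, 0],
    [0, 0, 0.05],
    [0, 0, 0],
    [0, 0, 0]
  ],
  "rot": [
    [0, 0, 0.003],
    [0, 0, 0],
    [0, 0, 0],
    [0, 0, 0],
    [0, 0, 0],
    [0, 0, 0],
    [0, 0, 0]
  ],
  "hand": [-1, -1, -1, -1, -1, -1, -1]
}}

```text
clock: 17.45
position: [0.6058, -0.0047, 0.0746]
ee_rot: [-0.001, 0.097, 0.995, -0.0]
contact_force: [-0.9, -0.1, -0.9]
width: 0.0116
gripper_force: 89.4
```

```bash
python3 go.py .6064 -.0038 .044 78.94; python3 - <<'E'
from h import *
d=get_image("top");crop(d,280,160,110,80,6,"pics/hold.png")
E
```

```text
t 17.45 pos [ 0.6058 -0.0047  0.0746] w 0.0116 F [-0.9 -0.1 -0.9] g 89.4
xyz now-frame [-0.001  0.003  0.102] after-turn frame [-0.001  0.003  0.102] rot [-0.    -0.001 -0.002] rows>= 0.5 0.0
```

View pics/hold.png

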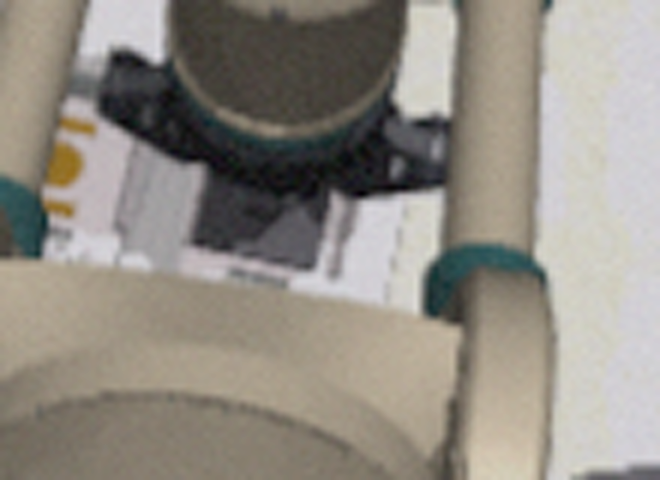

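The held cover is square to the base, centred between the guide walls in the crop. Lowering and pressing it now.

>>> {"name": "apply_moves", "arguments": {
  "xyz": [
    [-0.001, 0.003, 0.06],
    [0, 0, 0.035],
    [0, 0, 0.01],
    [0, 0, 0.01],
    [0, 0, 0]
  ],
  "rot": [
    [0, 0, 0],
    [0, 0, 0],
    [0, 0, 0],
    [0, 0, 0],
    [0, 0, 0]
  ],
  "hand": [-1, -1, -1, -1, -1]
}}

```text
clock: 18.12
position: [0.607, -0.0033, 0.0413]
ee_rot: [0.0, 0.097, 0.995, -0.0]
contact_force: [-2.4, -0.4, 3.1]
width: 0.0115
gripper_force: 89.9
```

>>> {"name": "apply_moves", "arguments": {
  "xyz": [
    [0, 0, 0.01],
    [0, 0, 0.01],
    [0, 0, 0.008],
    [0, 0, 0]
  ],
  "rot": [
    [0, 0, 0],
    [0, 0, 0],
    [0, 0, 0],
    [0, 0, 0]
  ],
  "hand": [-1, -1, -1, -1]
}}

```text
clock: 18.62
position: [0.6078, -0.0045, 0.0381]
ee_rot: [0.002, 0.097, 0.995, -0.001]
contact_force: [-9.1, -4.2, 32.1]
width: 0.0115
gripper_force: 93.9
```

The press stalled at 32 N with -9 N sideways, so I'll look before pushing harder.

>>> {"name": "apply_moves", "arguments": {
  "xyz": [
    [0, 0, -0.015],
    [0, 0, 0]
  ],
  "rot": [
    [0, 0, 0],
    [0, 0, 0]
  ],
  "hand": [-1, -1]
}}

```text
clock: 18.88
position: [0.6077, -0.0041, 0.0393]
ee_rot: [0.002, 0.097, 0.995, -0.001]
contact_force: [-5.3, -3.4, 14.9]
width: 0.0112
gripper_force: 91.5
```

```bash
python3 go.py .6064 -.0038 .04 78.94; python3 - <<'E'
from h import *
d=get_image("side");crop(d,290,170,80,60,10,"pics/s2.png")
E
```

```text
t 18.88 pos [ 0.6077 -0.0041  0.0393] w 0.0112 F [-5.3 -3.4 14.9] g 91.5
xyz now-frame [ 0.004  0.    -0.002] after-turn frame [ 0.004  0.    -0.002] rot [-0.002  0.003 -0.001] rows>= 0.0 0.0
```

View pics/s2.png

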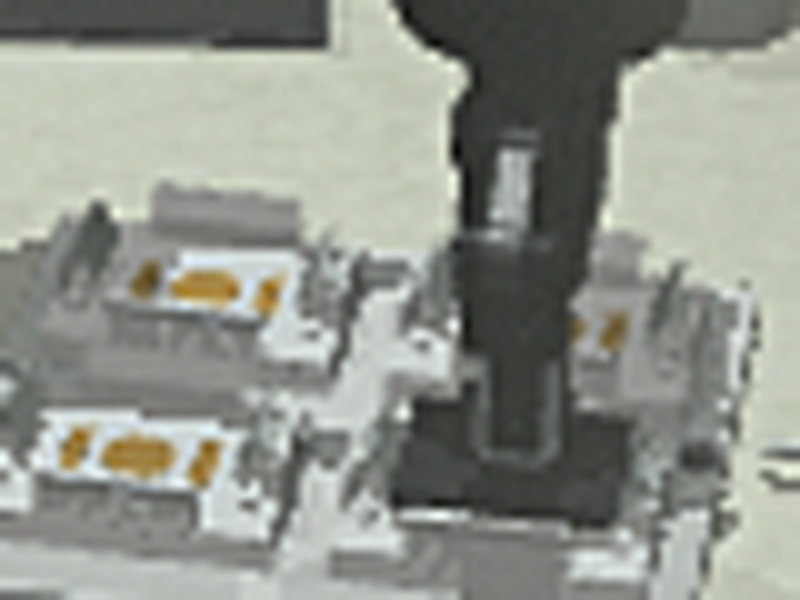

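The cover rests level on the clips. The sideways load comes from the arm yielding toward +x, so I'll let go to let the cover centre itself, regrip, and press with a -x correction.

>>> {"name": "apply_moves", "arguments": {
  "xyz": [
    [0, 0, -0.01],
    [0, 0, 0],
    [0, 0, 0],
    [0.002, 0, 0],
    [0, 0, 0],
    [0, 0, 0]
  ],
  "rot": [
    [0, 0, 0],
    [0, 0, 0],
    [0, 0, 0],
    [0, 0, 0],
    [0, 0, 0],
    [0, 0, 0]
  ],
  "hand": [-1, -0.45, -0.45, -0.45, -1, -1]
}}

```text
clock: 19.68
position: [0.6061, -0.0031, 0.0396]
ee_rot: [-0.0, 0.097, 0.995, -0.0]
contact_force: [-1.4, -1.7, 1.7]
width: 0.0118
gripper_force: 89.7
```

>>> {"name": "apply_moves", "arguments": {
  "xyz": [
    [0, 0, 0],
    [0.003, 0, 0.01],
    [0.003, 0, 0.01],
    [0, 0, 0]
  ],
  "rot": [
    [0, 0, 0],
    [0, 0, 0],
    [0, 0, 0],
    [0, 0, 0]
  ],
  "hand": [-1, -1, -1, -1]
}}

```text
clock: 20.18
position: [0.6065, -0.0039, 0.0376]
ee_rot: [0.003, 0.097, 0.995, -0.001]
contact_force: [-3.4, -5.4, 19.9]
width: 0.0115
gripper_force: 92.4
```

>>> {"name": "apply_moves", "arguments": {
  "xyz": [
    [0.003, -0.005, 0.006],
    [0.003, -0.005, 0.006],
    [0, 0, 0.006],
    [0, 0, 0]
  ],
  "rot": [
    [0, 0, 0],
    [0, 0, 0],
    [0, 0, 0],
    [0, 0, 0]
  ],
  "hand": [-1, -1, -1, -1]
}}

```text
clock: 20.68
position: [0.6045, -0.0046, 0.0313]
ee_rot: [0.003, 0.097, 0.995, 0.001]
contact_force: [-1.0, 0.8, 1.7]
width: 0.0114
gripper_force: 89.9
```

It snapped through. I'll push lightly to check it bottoms out, then release and look.

>>> {"name": "apply_moves", "arguments": {
  "xyz": [
    [0, 0, 0.008],
    [0, 0, 0.008],
    [0, 0, 0]
  ],
  "rot": [
    [0, 0, 0],
    [0, 0, 0],
    [0, 0, 0]
  ],
  "hand": [-1, -1, -1]
}}

```text
clock: 21.05
position: [0.6045, -0.0046, 0.031]
ee_rot: [0.004, 0.097, 0.995, 0.0]
contact_force: [-9.2, 1.2, 43.2]
width: 0.0118
gripper_force: 95.8
```

>>> {"name": "apply_moves", "arguments": {
  "xyz": [
    [0, 0, -0.016],
    [0, 0, 0],
    [0, 0, 0],
    [0, 0, -0.1],
    [0, 0, -0.15],
    [0, 0, -0.15],
    [0, 0, 0]
  ],
  "rot": [
    [0, 0, 0],
    [0, 0, 0],
    [0, 0, 0],
    [0, 0, 0],
    [0, 0, 0],
    [0, 0, 0],
    [0, 0, 0]
  ],
  "hand": [-1, -0.4, -0.4, -0.4, -0.2, -0.2, -0.2]
}}

```text
clock: 21.92
position: [0.6046, -0.0051, 0.151]
ee_rot: [0.003, 0.097, 0.995, 0.0]
contact_force: [0.1, 0.1, -0.2]
width: 0.0339
gripper_force: 0.0
```

```bash
python3 go.py .4733 -.1596 .15 99.1; python3 - <<'E'
from h import *
from cov import covers
d=get_image("side");crop(d,290,170,80,60,10,"pics/s3.png")
d=get_image("top");covers(d,roi=(340,180,500,320))
E
```

```text
t 21.93 pos [ 0.6046 -0.0051  0.151 ] w 0.0339 F [ 0.1  0.1 -0.2] g 0.0
xyz now-frame [ 0.33  -0.59   0.001] after-turn frame [ 0.513 -0.439  0.003] rot [-0.     0.006 -0.337] rows>= 3.2 1.9
2276 [357.1 260.3] pos mm 447.8 -86.3 size 343.6 118.1 long-axis deg 0.4
521 [456.8 260. ] pos mm 451.5 -332.2 size 60.8 51.5 long-axis deg -38.6
```

View pics/s3.png

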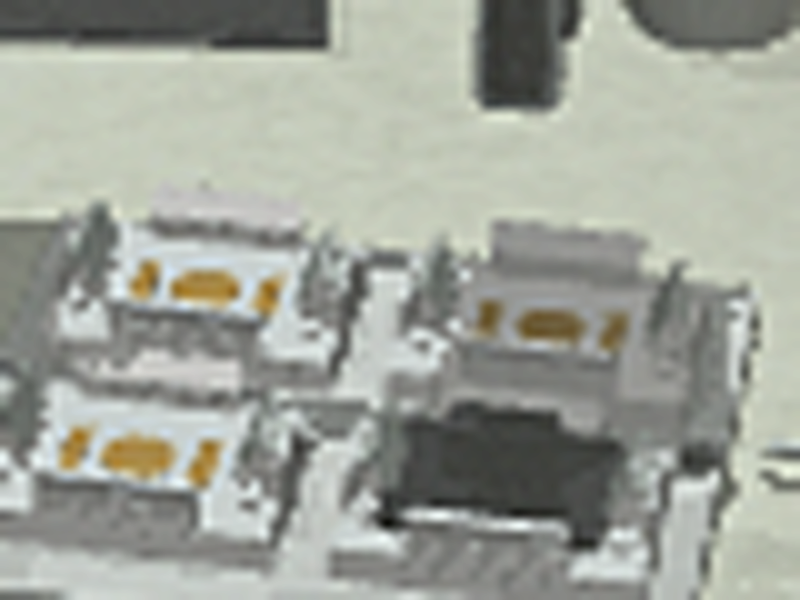

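The first cover is home: it hit a firm stop at TCP z=0.031 and lies low between its clips at crop (505,470). Now the second cover.

>>> {"name": "apply_moves", "arguments": {
  "xyz": [
    [0, 0, 0],
    [0, 0, 0],
    [0.128, -0.11, 0],
    [0.128, -0.11, 0],
    [0.128, -0.11, 0],
    [0.128, -0.11, 0],
    [0, 0, 0],
    [0, 0, 0]
  ],
  "rot": [
    [0, 0.003, -0.168],
    [0, 0.003, -0.168],
    [0, 0, 0],
    [0, 0, 0],
    [0, 0, 0],
    [0, 0, 0],
    [0, 0, 0],
    [0, 0, 0]
  ],
  "hand": [-0.2, -0.2, -0.2, -0.2, -0.2, -0.2, -0.2, -0.2]
}}

```text
clock: 23.02
position: [0.4708, -0.1589, 0.1476]
ee_rot: [-0.004, -0.078, 0.997, 0.001]
contact_force: [0.1, 0.1, 0.0]
width: 0.034
gripper_force: 0.0
```

```bash
python3 go.py .4733 -.1596 .0095 99.1; python3 - <<'E'
from h import *
d=get_image("side");p=proj(d,[[.4733,-.1596,.024],[.4515,-.3323,.024]]).round(1);print(p)
crop(d,250,230,100,80,7,"pics/s4.png")
E
```

```text
t 23.02 pos [ 0.4708 -0.1589  0.1476] w 0.034 F [0.1 0.1 0. ] g 0.0
xyz now-frame [-0.012 -0.005  0.46 ] after-turn frame [-0.008 -0.004  0.46 ] rot [ 0.003 -0.007 -0.002] rows>= 2.2 0.0
[[289.7 252.1]
 [277.3 300.4]]
```

View pics/s4.png

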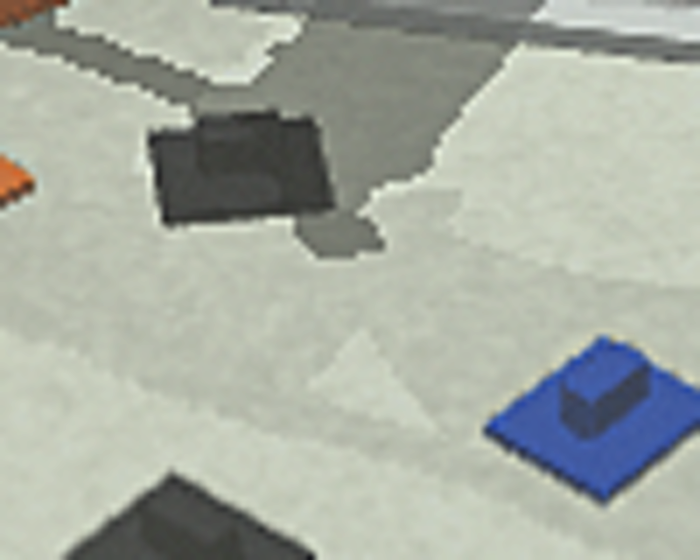

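The cover in the side crop sits at about (284,254), where (290,261) was expected, so it has been knocked aside. I'll go for the far cover at (457,260) first and re-measure this one from above once the arm is out of the way.

```bash
python3 go.py .4515 -.3323 .15 51.4
```

```text
t 23.07 pos [ 0.4713 -0.1586  0.1479] w 0.0341 F [-0.3 -0.2  0.8] g 0.0
xyz now-frame [ 0.156 -0.561 -0.008] after-turn frame [-0.31  -0.494 -0.007] rot [-0.    -0.008  0.794] rows>= 2.8 4.5
```

>>> {"name": "apply_moves", "arguments": {
  "xyz": [
    [0.035, -0.187, 0],
    [0.035, -0.187, 0],
    [0.035, -0.187, 0],
    [0, 0, 0],
    [0, 0, 0],
    [0, 0, 0],
    [0, 0, 0],
    [0, 0, 0]
  ],
  "rot": [
    [0, 0, 0],
    [0, 0, 0],
    [0, 0, 0],
    [0, 0, 0.159],
    [0, 0, 0.159],
    [0, 0, 0.159],
    [0, 0, 0.159],
    [0, 0, 0.159]
  ],
  "hand": [-0.2, -0.2, -0.2, -0.2, -0.2, -0.2, -0.2, -0.2]
}}

```text
clock: 24.08
position: [0.4677, -0.3293, 0.1482]
ee_rot: [-0.003, 0.333, 0.943, -0.001]
contact_force: [0.0, -0.4, -0.1]
width: 0.0341
gripper_force: 0.0
```

```bash
python3 go.py .4515 -.3323 .0095 51.4; python3 - <<'E'
from h import *
from cov import covers
d=get_image("top");covers(d,roi=(350,180,500,320));crop(d,340,180,140,100,5,"pics/t5.png")
s=get_image("side");print(world(s,(np.array([[148,130],[318,118],[335,208],[165,225]])+.5)/7-.5+[250,230]-[0,1.8],.006).round(4))
E
```

```text
t 24.07 pos [ 0.4677 -0.3293  0.1482] w 0.0341 F [ 0.  -0.4 -0.1] g 0.0
xyz now-frame [ 0.033 -0.04   0.463] after-turn frame [ 0.036 -0.041  0.462] rot [-0.003 -0.006 -0.005] rows>= 2.2 0.0
948 [484.7 237.8] pos mm 507.6 -405.4 size 105.5 80.3 long-axis deg -4.6
1548 [435.3 258.8] pos mm 453.6 -279.5 size 200.2 119.7 long-axis deg -37.9
1531 [366.5 274.4] pos mm 412.9 -109.3 size 231.7 79.7 long-axis deg -25.1
[[ 0.424  -0.1111  0.006 ]
 [ 0.485  -0.1034  0.006 ]
 [ 0.4918 -0.1573  0.006 ]
 [ 0.4332 -0.1673  0.006 ]]
```

View pics/t5.png

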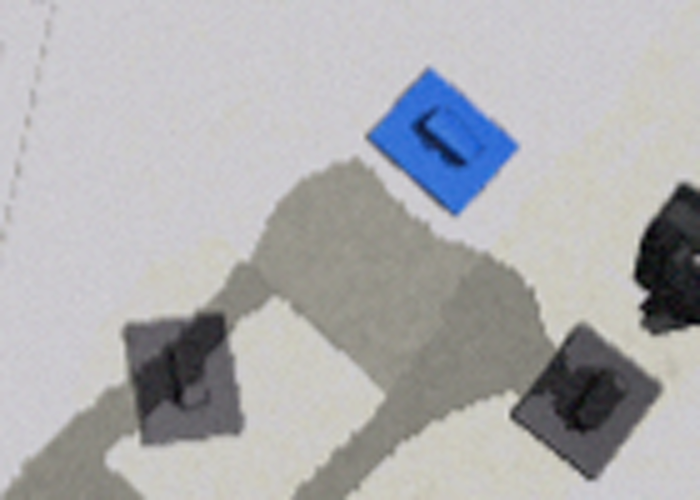

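The knocked cover now has its corners at crop (123,324), (226,313), (243,431) and (142,445). The far cover hasn't moved. I'll fit the first one and pick the far one now.

```bash
python3 - <<'E'
from cov import *
d=get_image("top");q=lambda a:(np.array(a)+.5)/5-.5+[340,180]
m=[[.03,.025],[.03,-.025],[-.03,-.025],[-.03,.025]]
for a,x in(([[123,324],[226,313],[243,431],[142,445]],[.45,-.13,.15]),([[582,322],[662,385],[595,480],[512,413]],[.45,-.33,-.67])):
    r,e=fit(d,q(a),m,.006,x);print(r[:2].round(4),np.degrees(r[2]).round(1),e.round(2))
E
python3 go.py .4515 -.3323 .0095 51.4
```

```text
[ 0.4593 -0.1336] 8.0 0.26
[ 0.4525 -0.3332] -38.6 0.23
t 24.23 pos [ 0.4674 -0.3296  0.1483] w 0.0339 F [ 0.4 -0.4 -0.7] g 0.0
xyz now-frame [ 0.033 -0.039  0.463] after-turn frame [ 0.036 -0.04   0.463] rot [-0.003 -0.006  0.003] rows>= 2.2 0.0
```

>>> {"name": "apply_moves", "arguments": {
  "xyz": [
    [0.036, -0.041, 0.13],
    [0, 0, 0.1],
    [0, 0, 0],
    [0, 0, 0]
  ],
  "rot": [
    [-0.003, -0.006, -0.005],
    [0, 0, 0],
    [0, 0, 0],
    [0, 0, 0]
  ],
  "hand": [-0.2, -0.2, -0.2, -0.2]
}}

```text
clock: 24.72
position: [0.4512, -0.3338, 0.0809]
ee_rot: [0.001, 0.328, 0.945, -0.001]
contact_force: [0.4, 0.5, 0.6]
width: 0.0339
gripper_force: 0.0
```

```bash
python3 go.py .4515 -.3323 .0095 51.4
```

```text
t 24.73 pos [ 0.4512 -0.3338  0.0809] w 0.0339 F [0.4 0.5 0.6] g 0.0
xyz now-frame [0.003 0.005 0.238] after-turn frame [0.002 0.005 0.238] rot [-0.001  0.003  0.005] rows>= 1.1 0.0
```

>>> {"name": "apply_moves", "arguments": {
  "xyz": [
    [0.002, 0.004, 0.1],
    [0, 0, 0.08],
    [0, 0, 0.036],
    [0, 0, 0.022],
    [0, 0, 0],
    [0, 0, 0],
    [0, 0, 0],
    [0, 0, 0]
  ],
  "rot": [
    [0, 0, 0.003],
    [0, 0, 0],
    [0, 0, 0],
    [0, 0, 0],
    [0, 0, 0],
    [0, 0, 0],
    [0, 0, 0],
    [0, 0, 0]
  ],
  "hand": [-0.2, -0.2, -0.2, -0.2, -0.2, -1, -1, -1]
}}

```text
clock: 25.72
position: [0.4509, -0.3329, 0.0098]
ee_rot: [0.001, 0.33, 0.944, -0.001]
contact_force: [-0.6, 0.4, 5.7]
width: 0.0112
gripper_force: 89.7
```

>>> {"name": "apply_moves", "arguments": {
  "xyz": [
    [0, 0, 0],
    [0, 0, -0.05],
    [0, 0, -0.1],
    [0, 0, -0.15],
    [0, 0, 0],
    [0, 0, 0],
    [0, 0, 0]
  ],
  "rot": [
    [0, 0, 0],
    [0, 0, 0],
    [0, 0, 0],
    [0, 0, -0.153],
    [0, 0, -0.153],
    [0, 0, -0.153],
    [0, 0, 0]
  ],
  "hand": [-1, -1, -1, -1, -1, -1, -1]
}}

```text
clock: 26.6
position: [0.4503, -0.3321, 0.0994]
ee_rot: [0.001, 0.097, 0.995, -0.001]
contact_force: [0.2, 0.1, 0.3]
width: 0.0117
gripper_force: 89.0
```

```bash
python3 go.py .5259 .1056 .08 78.94;python3 go.py .5083 .0153 .08 78.94
```

```text
t 26.6 pos [ 0.4503 -0.3321  0.0994] w 0.0117 F [0.2 0.1 0.3] g 89.0
xyz now-frame [0.035 1.48  0.062] after-turn frame [0.033 1.48  0.065] rot [-0.001  0.002 -0.001] rows>= 7.1 0.0
t 26.6 pos [ 0.4503 -0.3321  0.0994] w 0.0117 F [0.2 0.1 0.3] g 89.0
xyz now-frame [0.034 1.174 0.063] after-turn frame [0.033 1.174 0.065] rot [-0.001  0.002 -0.001] rows>= 5.6 0.0
```

>>> {"name": "apply_moves", "arguments": {
  "xyz": [
    [0.005, 0.168, 0],
    [0.005, 0.168, 0],
    [0.005, 0.168, 0],
    [0.005, 0.168, 0],
    [0.005, 0.168, 0],
    [0.005, 0.168, 0],
    [0.005, 0.168, 0.07],
    [0, 0, 0]
  ],
  "rot": [
    [0, 0, 0],
    [0, 0, 0],
    [0, 0, 0],
    [0, 0, 0],
    [0, 0, 0],
    [0, 0, 0],
    [0, 0, 0],
    [0, 0, 0]
  ],
  "hand": [-1, -1, -1, -1, -1, -1, -1, -1]
}}

```text
clock: 27.6
position: [0.5063, 0.0193, 0.0762]
ee_rot: [-0.001, 0.095, 0.995, -0.0]
contact_force: [-1.4, -0.9, -0.0]
width: 0.0116
gripper_force: 89.0
```

```bash
python3 go.py .507 .0149 .044 78.94
```

```text
t 27.6 pos [0.5063 0.0193 0.0762] w 0.0116 F [-1.4 -0.9 -0. ] g 89.0
xyz now-frame [-0.005 -0.014  0.107] after-turn frame [-0.005 -0.014  0.107] rot [-0.001 -0.002  0.003] rows>= 0.5 0.0
```

>>> {"name": "apply_moves", "arguments": {
  "xyz": [
    [-0.004, -0.014, 0.06],
    [0, 0, 0.04],
    [0, 0, 0.01],
    [0, 0, 0.008],
    [0, 0, 0]
  ],
  "rot": [
    [0, 0, 0.003],
    [0, 0, 0],
    [0, 0, 0],
    [0, 0, 0],
    [0, 0, 0]
  ],
  "hand": [-1, -1, -1, -1, -1]
}}

```text
clock: 28.22
position: [0.5068, 0.0114, 0.042]
ee_rot: [-0.001, 0.098, 0.995, -0.001]
contact_force: [-3.9, -0.3, 3.4]
width: 0.0115
gripper_force: 89.5
```

>>> {"name": "apply_moves", "arguments": {
  "xyz": [
    [0.003, 0, 0.01],
    [0.003, 0, 0.01],
    [0, 0, 0]
  ],
  "rot": [
    [0, 0, 0],
    [0, 0, 0],
    [0, 0, 0]
  ],
  "hand": [-1, -1, -1]
}}

```text
clock: 28.6
position: [0.5059, 0.0121, 0.0357]
ee_rot: [0.0, 0.098, 0.995, -0.001]
contact_force: [-3.4, 0.8, 0.9]
width: 0.0114
gripper_force: 89.3
```

>>> {"name": "apply_moves", "arguments": {
  "xyz": [
    [0.002, 0.002, 0.008],
    [0, 0.002, 0.008],
    [0, 0, 0.006],
    [0, 0, 0]
  ],
  "rot": [
    [0, 0, 0],
    [0, 0, 0],
    [0, 0, 0],
    [0, 0, 0]
  ],
  "hand": [-1, -1, -1, -1]
}}

```text
clock: 29.1
position: [0.506, 0.0131, 0.0318]
ee_rot: [0.001, 0.097, 0.995, -0.001]
contact_force: [-8.7, -0.8, 22.7]
width: 0.0115
gripper_force: 92.4
```

TCP z=0.0318 under a firm 23 N is the seated height. Releasing, then back to the knocked cover.

>>> {"name": "apply_moves", "arguments": {
  "xyz": [
    [0, 0, -0.012],
    [0, 0, 0],
    [0, 0, 0],
    [0, 0, -0.1],
    [0, 0, -0.15],
    [0, 0, -0.15],
    [0, 0, 0]
  ],
  "rot": [
    [0, 0, 0],
    [0, 0, 0],
    [0, 0, 0],
    [0, 0, 0],
    [0, 0, 0],
    [0, 0, 0],
    [0, 0, -0.16]
  ],
  "hand": [-1, -0.4, -0.4, -0.4, -0.2, -0.2, -0.2]
}}

```text
clock: 29.98
position: [0.5092, 0.0133, 0.1568]
ee_rot: [0.005, 0.012, 1.0, -0.001]
contact_force: [-0.5, 0.4, -0.5]
width: 0.0346
gripper_force: 0.0
```

```bash
python3 go.py .4593 -.1336 .12 98
```

```text
t 29.98 pos [0.5092 0.0133 0.1568] w 0.0346 F [-0.5  0.4 -0.5] g 0.0
xyz now-frame [ 0.156 -0.493  0.122] after-turn frame [ 0.233 -0.462  0.123] rot [-0.003  0.01  -0.156] rows>= 2.6 0.9
```

>>> {"name": "apply_moves", "arguments": {
  "xyz": [
    [0, 0, 0],
    [0.078, -0.154, 0],
    [0.078, -0.154, 0],
    [0.077, -0.154, 0.05],
    [0, 0, 0.07],
    [0, 0, 0],
    [0, 0, 0]
  ],
  "rot": [
    [-0.003, 0.01, -0.156],
    [0, 0, 0],
    [0, 0, 0],
    [0, 0, 0],
    [0, 0, 0],
    [0, 0, 0],
    [0, 0, 0]
  ],
  "hand": [-0.2, -0.2, -0.2, -0.2, -0.2, -0.2, -0.2]
}}

```text
clock: 30.85
position: [0.4556, -0.1331, 0.1177]
ee_rot: [-0.004, -0.068, 0.998, 0.001]
contact_force: [-0.1, 0.2, -0.3]
width: 0.0344
gripper_force: 0.0
```

```bash
python3 go.py .4593 -.1336 .0095 98; python3 - <<'E'
from h import *
d=get_image("side");p=proj(d,[[.4593,-.1336,.024]])[0]+[0,1.7];print(p)
crop(d,250,220,80,60,8,"pics/s6.png"); print((p-[250,220])*8)
E
```

```text
t 30.85 pos [ 0.4556 -0.1331  0.1177] w 0.0344 F [-0.1  0.2 -0.3] g 0.0
xyz now-frame [-0.015 -0.004  0.361] after-turn frame [-0.012 -0.004  0.361] rot [ 0.002 -0.008 -0.004] rows>= 1.7 0.1
[284.30798062 247.47264294]
[274.46384495 219.78114348]
```

View pics/s6.png

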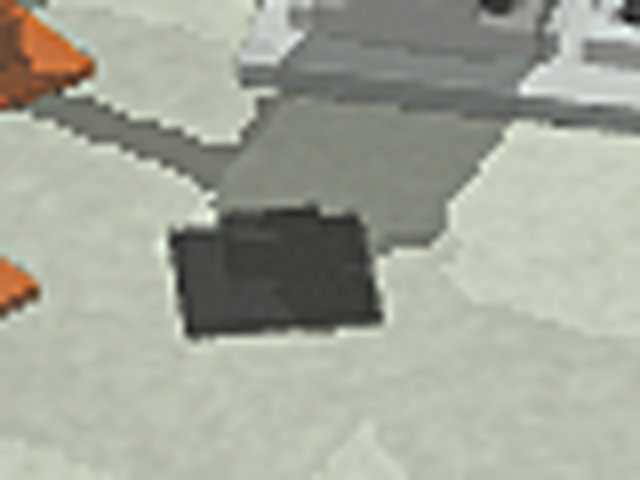

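The rib top is at about crop (272,220) and was predicted at (274,220), so the pose holds. Picking it up.

>>> {"name": "apply_moves", "arguments": {
  "xyz": [
    [-0.013, -0.004, 0.15],
    [0, 0, 0.13],
    [0, 0, 0.05],
    [0, 0, 0.03],
    [0, 0, 0],
    [0, 0, 0],
    [0, 0, 0],
    [0, 0, 0]
  ],
  "rot": [
    [0.002, -0.008, -0.004],
    [0, 0, 0],
    [0, 0, 0],
    [0, 0, 0],
    [0, 0, 0],
    [0, 0, 0],
    [0, 0, 0],
    [0, 0, 0]
  ],
  "hand": [-0.2, -0.2, -0.2, -0.2, -0.2, -1, -1, -1]
}}

```text
clock: 31.9
position: [0.4593, -0.1341, 0.0104]
ee_rot: [0.001, -0.07, 0.998, -0.0]
contact_force: [-0.4, 1.2, 6.4]
width: 0.0115
gripper_force: 89.4
```

>>> {"name": "apply_moves", "arguments": {
  "xyz": [
    [0, 0, 0],
    [0, 0, -0.05],
    [0, 0, -0.12],
    [0, 0, -0.15],
    [0, 0, 0],
    [0, 0, 0]
  ],
  "rot": [
    [0, 0, 0],
    [0, 0, 0],
    [0, 0, 0],
    [0, 0, 0.16],
    [0, 0, 0.157],
    [0, 0, 0]
  ],
  "hand": [-1, -1, -1, -1, -1, -1]
}}

```text
clock: 32.65
position: [0.4585, -0.1339, 0.1059]
ee_rot: [0.0, 0.095, 0.995, -0.0]
contact_force: [-0.1, 0.3, -0.8]
width: 0.0116
gripper_force: 88.6
```

```bash
python3 go.py .525 .105 .08 78.94
```

```text
t 32.65 pos [ 0.4585 -0.1339  0.1059] w 0.0116 F [-0.1  0.3 -0.8] g 88.6
xyz now-frame [-0.067  0.824  0.086] after-turn frame [-0.065  0.824  0.086] rot [-0.     0.     0.002] rows>= 4.0 0.0
```

>>> {"name": "apply_moves", "arguments": {
  "xyz": [
    [-0.013, 0.165, 0],
    [-0.013, 0.165, 0],
    [-0.013, 0.165, 0],
    [-0.013, 0.165, 0],
    [-0.013, 0.164, 0],
    [0, 0, 0.08],
    [0, 0, 0],
    [0, 0, 0]
  ],
  "rot": [
    [0, 0, 0.002],
    [0, 0, 0],
    [0, 0, 0],
    [0, 0, 0],
    [0, 0, 0],
    [0, 0, 0],
    [0, 0, 0],
    [0, 0, 0]
  ],
  "hand": [-1, -1, -1, -1, -1, -1, -1, -1]
}}

```text
clock: 33.65
position: [0.5249, 0.1046, 0.0811]
ee_rot: [-0.001, 0.097, 0.995, -0.0]
contact_force: [-0.7, -0.1, -1.3]
width: 0.0114
gripper_force: 88.6
```

```bash
python3 go.py .5255 .105 .044 78.94
```

```text
t 33.65 pos [0.5249 0.1046 0.0811] w 0.0114 F [-0.7 -0.1 -1.3] g 88.6
xyz now-frame [-0.002  0.002  0.124] after-turn frame [-0.002  0.002  0.124] rot [-0.    -0.002 -0.001] rows>= 0.6 0.0
```

>>> {"name": "apply_moves", "arguments": {
  "xyz": [
    [-0.001, 0.001, 0.08],
    [0, 0, 0.04],
    [0, 0, 0.008],
    [0, 0, 0.006],
    [0, 0, 0]
  ],
  "rot": [
    [0, 0, 0],
    [0, 0, 0],
    [0, 0, 0],
    [0, 0, 0],
    [0, 0, 0]
  ],
  "hand": [-1, -1, -1, -1, -1]
}}

```text
clock: 34.28
position: [0.5263, 0.1048, 0.0423]
ee_rot: [0.0, 0.097, 0.995, 0.0]
contact_force: [1.3, -1.4, 3.9]
width: 0.0117
gripper_force: 89.4
```

>>> {"name": "apply_moves", "arguments": {
  "xyz": [
    [0.003, 0, 0.01],
    [0.003, 0, 0.01],
    [0, 0, 0]
  ],
  "rot": [
    [0, 0, 0],
    [0, 0, 0],
    [0, 0, 0]
  ],
  "hand": [-1, -1, -1]
}}

```text
clock: 34.65
position: [0.5249, 0.1057, 0.0356]
ee_rot: [0.001, 0.097, 0.995, 0.0]
contact_force: [2.6, 0.2, 2.9]
width: 0.0115
gripper_force: 89.1
```

>>> {"name": "apply_moves", "arguments": {
  "xyz": [
    [0, 0, 0.008],
    [0, 0, 0.008],
    [0, 0, 0.008],
    [0, 0, 0]
  ],
  "rot": [
    [0, 0, 0],
    [0, 0, 0],
    [0, 0, 0],
    [0, 0, 0]
  ],
  "hand": [-1, -1, -1, -1]
}}

```text
clock: 35.15
position: [0.5246, 0.1056, 0.0323]
ee_rot: [0.001, 0.097, 0.995, 0.0]
contact_force: [-5.6, -1.0, 36.2]
width: 0.0117
gripper_force: 93.7
```

>>> {"name": "apply_moves", "arguments": {
  "xyz": [
    [0, 0, -0.012],
    [0, 0, 0],
    [0, 0, 0],
    [0, 0, -0.1],
    [0, 0, -0.15],
    [0, 0, -0.15],
    [0, 0, 0]
  ],
  "rot": [
    [0, 0, 0],
    [0, 0, 0],
    [0, 0, 0],
    [0, 0, 0],
    [0, 0, 0],
    [0, 0, 0],
    [0, 0, 0]
  ],
  "hand": [-1, -0.4, -0.4, -0.4, -0.2, -0.2, -0.2]
}}

```text
clock: 36.02
position: [0.5259, 0.1058, 0.1541]
ee_rot: [0.002, 0.097, 0.995, 0.001]
contact_force: [-0.1, -0.2, -0.4]
width: 0.0339
gripper_force: 0.0
```

>>> {"name": "apply_moves", "arguments": {
  "xyz": [
    [0.1, 0.15, -0.08],
    [0.1, 0.15, 0],
    [0.1, 0.15, 0],
    [0.1, 0.15, 0],
    [0.1, 0.15, 0],
    [0.1, 0.15, 0],
    [0, 0, 0],
    [0, 0, 0]
  ],
  "rot": [
    [0, 0, 0],
    [0, 0, 0],
    [0, 0, 0],
    [0, 0, 0],
    [0, 0, 0],
    [0, 0, 0],
    [0, 0, 0],
    [0, 0, 0]
  ],
  "hand": [-0.2, -0.2, -0.2, -0.2, -0.2, -0.2, -0.2, -0.2]
}}

```text
clock: 37.02
position: [0.3987, 0.4044, 0.1739]
ee_rot: [-0.002, 0.097, 0.995, -0.001]
contact_force: [0.1, -0.2, -0.0]
width: 0.0343
gripper_force: 0.0
```

```bash
python3 - <<'E'
from h import *
s=get_image("side");d=get_image("top")
a=cv2.resize(s["pixels"][180:245,270:380,::-1],None,fx=5,fy=5,interpolation=cv2.INTER_CUBIC)
b=cv2.resize(d["pixels"][155:275,130:360,::-1],(550,287),interpolation=cv2.INTER_CUBIC)
cv2.imwrite("pics/fin.png",cv2.convertScaleAbs(np.vstack([a[:313],b[:287]])[:600],alpha=1.3))
E
```

```text
(no output)
```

View pics/fin.png

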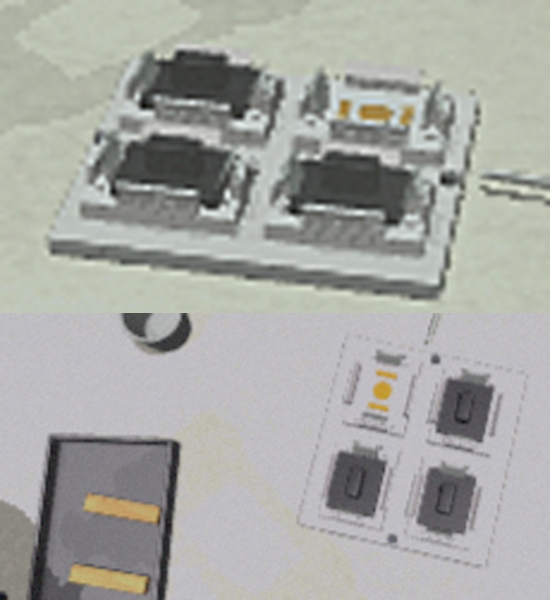

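All three covers sit level and low between their clips, at crop (205,85), (170,170) and (345,188) in the side half. Both bars lie flat in the tray, and no other dark cover is in sight. Handing in.

```bash
python3 -c "
from rig import job
print(job.sign_off())"
```

```text
the job is handed in; nothing more can be done
None
```

I handed the job in at about 37 s: both packing bars lie in the grey tray and all three dark covers are snapped home, each on its own base, though `sign_off` returned no verdict.

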